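# Start the three sample timers in order

### The job

Start the three sample timers one after another by pressing their red plungers gently all the way down with the fingertips (they stay down): first the station with the petri dish, then the one with the small beaker, last the one with the green-lidded jar. Leave the plunger of the empty station up, and do not pick up, lift or shift the stations, the vessels or the hand tools and pen lying in front.

Things in the scene. Friction and masses are not known exactly. Their poses are not given: they have to be found in the camera images.
- station_dish: sample-timing station on which the petri dish stands: loose flat white casing on rubber feet, 180 (x) x 96 (y) mm, top 30 mm up, 0.6 to 1.1 kg; origin under its centre on the worktop, its own z up; red plunger 62 mm from the centre along its own -x (towards the robot), black round mat 40 mm along +x, mat top 32 mm up. All four stations look alike.
- plunger_dish_top (a point): centre of the top face of the soft red cap of this station's round plunger, 28 mm across, 58 mm above the worktop when up; the point goes down with the cap; the fixed grey collar (42 mm across) round its stem is topped 22 mm below this face as it stands up
- plunger_dish (a joint): how far this plunger's stem is pressed, m: 0 up, 0.010 at its bottom stop; about 2.5 N moves it, it stays where it is pushed. Its red cap sits on a spring (2.5 N per mm, up to 8 mm) and gives about 1 mm before the stem moves and more once the stem is at its stop, so some 11 mm of push at the cap brings the stem fully down; the cap springs back when let go
- station_beaker: sample-timing station on which the small beaker stands: loose flat white casing on rubber feet, 180 (x) x 96 (y) mm, top 30 mm up, 0.6 to 1.1 kg; origin under its centre on the worktop, its own z up; red plunger 62 mm from the centre along its own -x (towards the robot), black round mat 40 mm along +x, mat top 32 mm up. All four stations look alike.
- plunger_beaker_top (a point): centre of the top face of the soft red cap of this station's round plunger, 28 mm across, 58 mm above the worktop when up; the point goes down with the cap; the fixed grey collar (42 mm across) round its stem is topped 22 mm below this face as it stands up
- plunger_beaker (a joint): how far this plunger's stem is pressed, m: 0 up, 0.010 at its bottom stop; about 2.5 N moves it, it stays where it is pushed. Its red cap sits on a spring (2.5 N per mm, up to 8 mm) and gives about 1 mm before the stem moves and more once the stem is at its stop, so some 11 mm of push at the cap brings the stem fully down; the cap springs back when let go
- station_jar: sample-timing station on which the green-lidded jar stands: loose flat white casing on rubber feet, 180 (x) x 96 (y) mm, top 30 mm up, 0.6 to 1.1 kg; origin under its centre on the worktop, its own z up; red plunger 62 mm from the centre along its own -x (towards the robot), black round mat 40 mm along +x, mat top 32 mm up. All four stations look alike.
- plunger_jar_top (a point): centre of the top face of the soft red cap of this station's round plunger, 28 mm across, 58 mm above the worktop when up; the point goes down with the cap; the fixed grey collar (42 mm across) round its stem is topped 22 mm below this face as it stands up
- plunger_jar (a joint): how far this plunger's stem is pressed, m: 0 up, 0.010 at its bottom stop; about 2.5 N moves it, it stays where it is pushed. Its red cap sits on a spring (2.5 N per mm, up to 8 mm) and gives about 1 mm before the stem moves and more once the stem is at its stop, so some 11 mm of push at the cap brings the stem fully down; the cap springs back when let go
- station_spare: sample-timing station with nothing standing on it: loose flat white casing on rubber feet, 180 (x) x 96 (y) mm, top 30 mm up, 0.6 to 1.1 kg; origin under its centre on the worktop, its own z up; red plunger 62 mm from the centre along its own -x (towards the robot), black round mat 40 mm along +x, mat top 32 mm up. All four stations look alike.
- plunger_spare_top (a point): centre of the top face of the soft red cap of this station's round plunger, 28 mm across, 58 mm above the worktop when up; the point goes down with the cap; the fixed grey collar (42 mm across) round its stem is topped 22 mm below this face as it stands up
- plunger_spare (a joint): how far this plunger's stem is pressed, m: 0 up, 0.010 at its bottom stop; about 2.5 N moves it, it stays where it is pushed. Its red cap sits on a spring (2.5 N per mm, up to 8 mm) and gives about 1 mm before the stem moves and more once the stem is at its stop, so some 11 mm of push at the cap brings the stem fully down; the cap springs back when let go
- dish_centre (a point): middle, half-way up, of the flat lidded clear petri dish, 62 mm across, 15 mm tall; loose, it stands on the mat of its station, 102 mm behind the plunger (in the station's +x)
- beaker_centre (a point): middle, half-way up, of the small clear glass beaker with spout, 53 mm across, 60 mm tall; loose, it stands on the mat of its station, 102 mm behind the plunger (in the station's +x)
- jar_centre (a point): middle, half-way up, of the brown glass jar with green lid, 72 mm across, 108 mm tall; loose, it stands on the mat of its station, 102 mm behind the plunger (in the station's +x)
- spanner: loose steel spanner lying in front, 140 x 23 x 8 mm, long along its y; origin under its centre
- screwdriver: loose orange-handled screwdriver lying in front, 189 x 27 x 27 mm, long along its y; origin under its centre
- pen_black: loose black pen lying in front, 143 x 13 x 13 mm, long along its y; origin under its centre

How it is judged:
By the outcome, as a careful person would: the job done as asked, in the order asked, and still so for the second after the job is handed in, with the robot touching nothing.
It also fails if it takes over 51 s, if anything falls off the work surface, if the arm or the gripper's body presses on something with over 40 N, if the wrist force passes 120 N, or if a joint passes its speed limit or range.

### The arm

A 6-joint arm with a two-finger parallel gripper is mounted at the origin on a cart in front of the work surface, level with it; the furniture and walls round the work are solid. World frame = base frame: x ahead of the robot, y to its left, z up, the work surface at z = 0. Lengths are in mm, angles in rad, forces in N, time in s.
With the tool pointing down it reaches from about 300 to 775 mm from the base axis. Payload 14.6 kg.
Tool frame: the origin (TCP) lies midway between the tips of the shut fingers; the grasp point (between the pads) lies 19 mm behind it; z points along the fingers, y is the direction in which the jaws open and shut (so a half turn about z gives the same grasp; the last joint's range is limited). The gripper opens to 94 mm and grips with 3 to 60 N. Pads are 16 mm wide; open, the fingers measure 119 mm over their backs; the gripper's body (75 mm by 177 mm) begins 78 mm behind the grasp point.
Start: joints at [1.241, 0.3, 1.521, -0, 1.321, -0.067], TCP at [142.88, 531.107, 205.446] pointing down, gripper open.
Joint ranges: [-3.03, 3.03], [-0.79, 2.21], [0.23, 2.52], [-1.04, 4.18], [0, 3.07], [-2.55, 2.55]. Speed limits (rad/s): [2.22, 2.22, 2.57, 3.14, 3.14, 3.14].

### API

Orientations are given as [roll, pitch, yaw] about the fixed x, y, z axes, in that order (R = Rz(yaw) Ry(pitch) Rx(roll)).
In Python, from cell import manip, camera gives the robot as it stands. The module is installed in compiled form; this text tells all that it offers.
- The arm moves only by the tool jog_arm, never from a script. Its argument "commands" is a list of rows, each a list of 7 numbers: the shift along the world's x, y, z in units of 1 m (1.0 is 1 m), then the turn, a rotation vector about the world's x, y, z in units of 120 degrees (1.0 is 120 degrees), then the opening, from 0 (shut) to 1 (fully open). In form: [[x, y, z, ax, ay, az, grip], ...]. A call has exactly 10 rows; each row is the pose to reach, as a shift and turn from the pose commanded when the call began; what a row does not reach only later rows make up. A row lasts 1/8 s, in which the tool goes at most 62.5 mm and 10.7 degrees, less where a joint would pass 70% of its speed; a pose out of reach is approached as far as the arm can. A call with a number of a shift or a turn outside -1 to 1 is refused whole. A call with a gripper value outside its range is refused whole. The fingers move at their own pace and stop on an object; "grip_force" is the grip in N (left out, the last holds). Time passes only in rows, so rows that repeat a pose let the fingers close, or fill a call up. It gives the time, the measured TCP pose, the force and the opening at its end, in the units of the state.
- manip.read_state(): the state, without advancing time (a new reading comes with each control period).
- camera(name): name is "side" or "top"; returns a dict with "pixels" (400x640x3 uint8, blue, green, red), "vertical_fov" (degrees; the focal length in pixels is half the picture's height over the tangent of half this angle, whatever the lens; pixels are square), "cx", "cy" (the principal point, pixels), "rvec" (rotation vector, rad) and "tvec" (3), from world to camera coordinates, as OpenCV has them. Camera axes: x right, y down, z forward; pixel columns grow to the right and rows downward; lengths in mm; the calibration is good to about 2 mm. A picture is of the moment at which its call begins. There is no depth.
- manip.sign_off(): hands the job in, once; it reports no verdict.
The state is a dict: "clock": time; "joints": joint angles; "qd": joint speeds; "effort": joint torques, N m; "eef_pos": TCP position; "eef_rot": TCP orientation; "wrist_force": force on the tool from outside, world axes, zero at the start; "moment": the same for the moment, N m; "finger_gap": finger opening in mm.
Only numpy, scipy, OpenCV 4.12 (cv2) and the standard library are available. Lean on these libraries where they do the work, as an engineer would, in place of code of your own. Each camera call takes 0.05 s, during which the arm holds its last target.

## Working session

There is one attempt and no reset: what is moved stays moved. The work goes in short steps, Python scripts to look and compute and a tool call to move; the robot and the scene stay as the last step left them, time stands still between calls to the robot, and variables do not carry over. Pictures are saved under pics/ and viewed, and the job is handed in when it is done.

Besides the shell and the picture viewer there is one more tool, called after ">>>" by a JSON object that holds its "name" and its "arguments". jog_arm: Moves the arm, as the interface text tells. Its arguments: {"type":"object","properties":{"commands":{"type":"array","items":{"type":"array","items":{"type":"number"}}},"grip_force":{"type":"number"}},"required":["commands"]}

```bash
mkdir -p pics
python3 - <<'E'
from cell import manip, camera
import cv2, pickle
s=manip.read_state(); print(s)
for n in("top","side"):
    c=camera(n); cv2.imwrite(f"pics/{n}0.png",c["pixels"]); pickle.dump(c,open(f"{n}0.pkl","wb")); print({k:v for k,v in c.items() if k!="pixels"})
E
```

```text
{'clock': 0.0, 'joints': array([ 1.24139617e+00,  3.00477035e-01,  1.52160270e+00, -7.07228228e-07,
        1.32070213e+00, -6.65771470e-02]), 'qd': array([ 0.00084657, -0.00094908,  0.00016969, -0.00119801,  0.00064246,
        0.0008074 ]), 'effort': array([ 1.99947266e-03, -5.31803834e+01, -3.52736521e+01,  7.09479419e-02,
        2.43659428e-02, -8.04113120e-05]), 'eef_pos': array([142.7965949 , 530.85682252, 204.87393477]), 'eef_rot': array([-3.14040604e+00, -7.84317626e-05,  2.87876977e+00]), 'wrist_force': array([ 0.68128184, -0.34103959,  0.49258264]), 'moment': array([ 0.03189252, -0.00644143, -0.01928155]), 'finger_gap': 93.90009984034883}
{'vertical_fov': 56.97185577584338, 'cx': 314.42258044328565, 'cy': 200.91515762125843, 'rvec': array([ 2.21540185, -2.17636772,  0.0956747 ]), 'tvec': array([-18.25075004, 519.35548029, 901.63931947])}
{'vertical_fov': 43.07429465252464, 'cx': 321.7642163559808, 'cy': 200.7342285725575, 'rvec': array([ 0.07672077,  2.68989296, -1.58464171]), 'tvec': array([ 509.42360239,   46.15099653, 1169.52879648])}
```

View pics/top0.png

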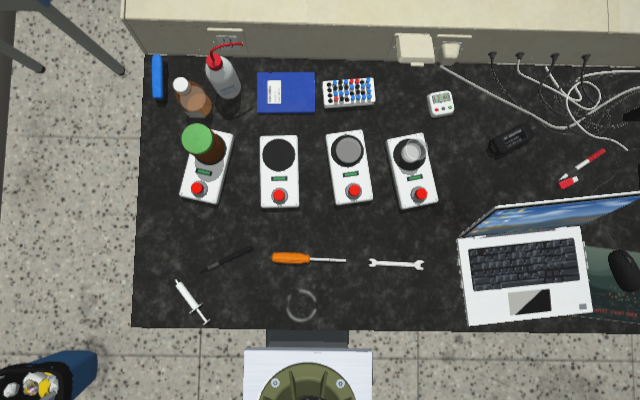

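View pics/side0.png

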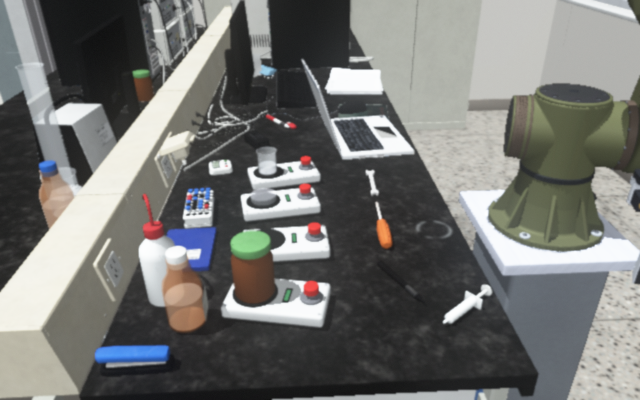

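The top view shows four stations with caps at about (197,188), (279,196), (354,191) and (421,194). From left to right they hold the jar, nothing, the dish and the beaker. The side view agrees. Next I'll measure the caps and check where the arm projects.

```bash
cat > h.py <<'E'
import numpy as np, cv2
def K(c):
    f=200/np.tan(np.radians(c["vertical_fov"]/2)); return np.array([[f,0,c["cx"]],[0,f,c["cy"]],[0,0,1]])
def proj(c,p): return cv2.projectPoints(np.array(p,float).reshape(-1,3),c["rvec"],c["tvec"],K(c),None)[0].reshape(-1,2)
def ray(c,uv):
    R=cv2.Rodrigues(c["rvec"])[0]; o=-R.T@c["tvec"]; d=R.T@np.linalg.inv(K(c))@np.array([uv[0],uv[1],1.]); return o,d/np.linalg.norm(d)
def plane(c,uv,z):
    o,d=ray(c,uv); return o+d*(z-o[2])/d[2]
def tri(c1,u1,c2,u2):
    o1,d1=ray(c1,u1);o2,d2=ray(c2,u2)
    t=np.linalg.lstsq(np.c_[d1,-d2],o2-o1,rcond=None)[0]; a=o1+d1*t[0];b=o2+d2*t[1]; return (a+b)/2,np.linalg.norm(a-b)
def reds(c):
    hsv=cv2.cvtColor(c["pixels"],cv2.COLOR_BGR2HSV)
    m=cv2.inRange(hsv,(0,150,110),(6,255,255))|cv2.inRange(hsv,(174,150,110),(180,255,255))
    n,l,s,ce=cv2.connectedComponentsWithStats(m)
    return [(ce[i].round(1),s[i]) for i in range(1,n) if s[i][4]>25]
E
python3 - <<'E'
import pickle,numpy as np
from h import *
t,s=[pickle.load(open(f"{n}0.pkl","rb")) for n in("top","side")]
print(proj(t,[142.8,531,205]),proj(s,[142.8,531,205]), [ray(c,(0,0))[0] for c in(t,s)])
T=[r for r in reds(t)if 170<r[0][1]<210]; S=[r for r in reds(s) if r[0][0]>290 and r[0][1]>150]
for r in T: print("T",r[0],r[1],plane(t,r[0],56).round(1))
for r in S: print("S",r[0],r[1],plane(s,r[0],52).round(1))
T.sort(key=lambda r:r[0][0]); S.sort(key=lambda r:-r[0][1])
for a,b in zip(T,S): 
    p,e=tri(t,a[0],s,b[0]); print(p.round(1),e.round(1))
E
python3 -c "
import cv2
a=cv2.imread('pics/top0.png')[115:215,170:450];cv2.imwrite('pics/topc.png',cv2.resize(a,None,fx=2.8,fy=2.8,interpolation=2))
a=cv2.imread('pics/side0.png')[140:340,200:360];cv2.imwrite('pics/sidec.png',cv2.resize(a,None,fx=3,fy=3,interpolation=2))"
```

```text
[[ 27.52600806 387.69651665]] [[653.07870968 309.19793196]] [array([456.99096357,   7.99107427, 934.93960722]), array([555.19072293, 972.98259604, 611.97063323])]
T [566. 183.] [559 178  15  11 102] [ 571.9 -619.3   56. ]
T [196.2 187.8] [191 183  11  11  98] [543.1 273.8  56. ]
T [354.1 189.9] [349 185  11  11  99] [ 545.2 -103.1   56. ]
T [421.1 193.2] [416 188  11  11  98] [ 540.3 -264.9   56. ]
T [278.6 194.9] [273 190  12  11  99] [529.8  77.5  56. ]
S [305.2 159.3] [300 156  11   8  68] [ 540.2 -267.1   52. ]
S [304.7 187.7] [299 184  12   9  82] [ 545.2 -102.8   52. ]
S [313.9 227.7] [308 222  12  12 115] [530.1  78.5  52. ]
S [310.9 288.1] [305 281  13  15 167] [542.9 275.7  52. ]
[543.2 275.1  51.6] 0.7
[530.1  77.9  51.6] 0.1
[ 545.4 -103.6   51.6] 0.5
[ 540.4 -265.9   52.6] 0.5
```

View pics/topc.png

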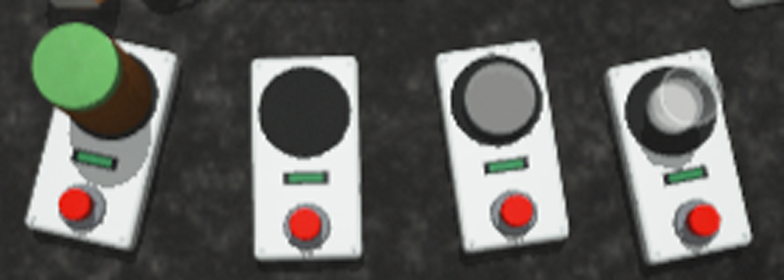

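View pics/sidec.png

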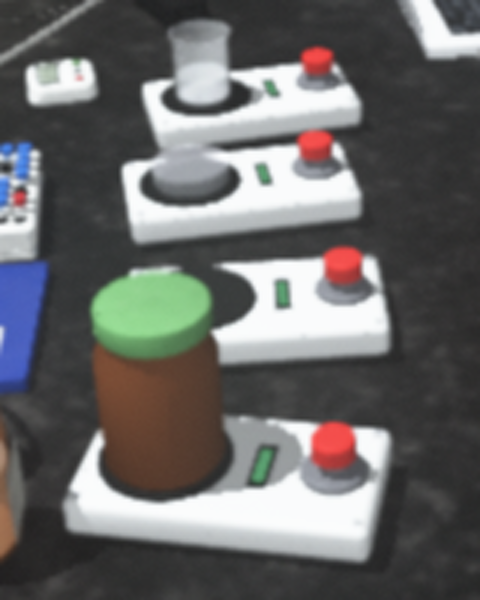

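Run:
```python
import pickle,numpy as np,cv2
from h import *
t,s=[pickle.load(open(f"{n}0.pkl","rb")) for n in("top","side")]
a=t["pixels"][180:340,440:640];cv2.imwrite('pics/lt.png',cv2.resize(a,None,fx=4,fy=3.5,interpolation=2)[:600])
a=s["pixels"][50:170,260:420];cv2.imwrite('pics/ls.png',cv2.resize(a,None,fx=5,fy=5,interpolation=2))
print(plane(t,(458,242),15),plane(t,(493,206),200),plane(t,(197,140),140),plane(t,(345,151),47),plane(t,(412,151),62))
```

```text
[ 423.37983995 -370.14508062   15.        ] [ 503.52765986 -365.91005075  200.        ] [639.19861169 250.67628632 140.        ] [641.11881014 -81.04591021  47.        ] [ 641.42849618 -241.21738612   62.        ]
```

View pics/lt.png

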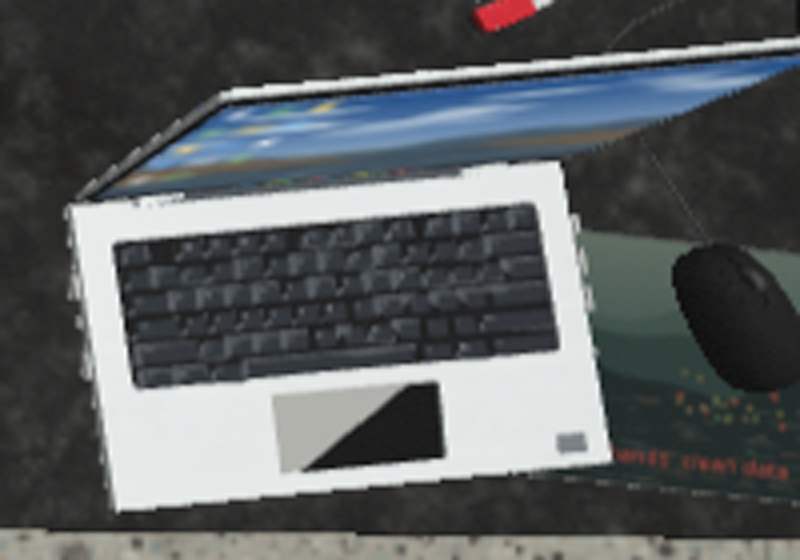

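View pics/ls.png

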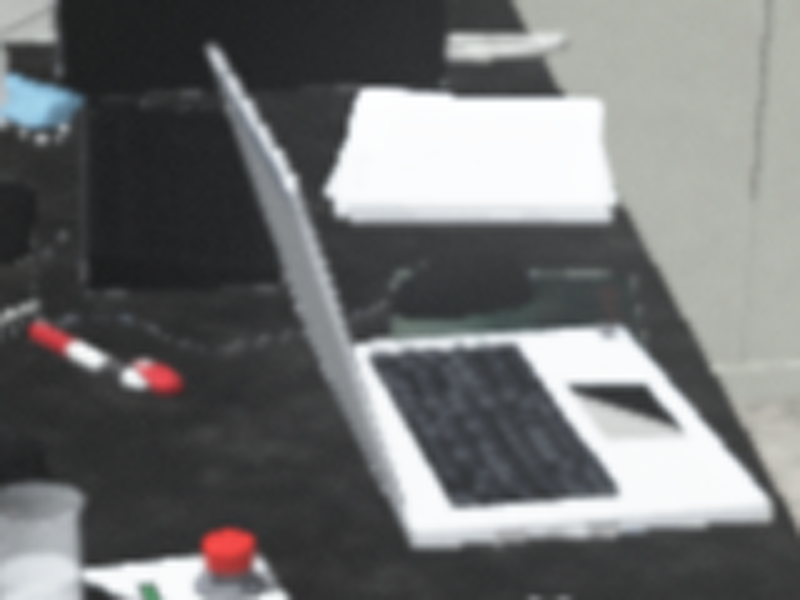

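The caps triangulate to within 1 mm, and their height fits. The laptop screen's left edge is at about y=-367, so I'll turn the gripper -90° to keep its long body clear at the beaker station. First move is with the fingers shut, high above everything.

>>> {"name": "jog_arm", "arguments": {"commands": [[0.032,-0.05,0,0,0,-0.075,0],[0.064,-0.1,0,0,0,-0.15,0],[0.096,-0.15,0,0,0,-0.225,0],[0.128,-0.2,0,0,0,-0.3,0],[0.16,-0.25,0,0,0,-0.375,0],[0.192,-0.3,0,0,0,-0.45,0],[0.224,-0.35,0,0,0,-0.525,0],[0.256,-0.4,0,0,0,-0.6,0],[0.288,-0.45,0,0,0,-0.675,0],[0.32,-0.5,0,0,0,-0.75,0]]}}

```text
clock: 1.35
eef_pos: [463.6, 29.2, 205.4]
eef_rot: [-3.142, -0.0, 1.303]
wrist_force: [0.9, 1.1, 0.1]
finger_gap: 0.8
```

>>> {"name": "jog_arm", "arguments": {"commands": [[0.02,-0.034,0,0,0,0,0],[0.041,-0.067,0,0,0,0,0],[0.062,-0.1,0,0,0,0,0],[0.0823,-0.1345,0,0,0,0,0],[0.0823,-0.1345,-0.025,0,0,0,0],[0.0823,-0.1345,-0.06,0,0,0,0],[0.0823,-0.1345,-0.095,0,0,0,0],[0.0823,-0.1345,-0.12,0,0,0,0],[0.0823,-0.1345,-0.13,0,0,0,0],[0.0823,-0.1345,-0.13,0,0,0,0]]}}

```text
clock: 2.6
eef_pos: [545.1, -103.4, 75.4]
eef_rot: [-3.141, 0.0, 1.308]
wrist_force: [-0.5, 0.3, 0.9]
finger_gap: 0.2
```

Run:
```python
from cell import manip, camera
import cv2, numpy as np
from h import *
s=manip.read_state(); print(s["eef_pos"],s["joints"].round(2))
o=[]
for n in("top","side"):
    c=camera(n);u=proj(c,[[545,-103.3,75.4]])[0].round().astype(int);print(n,u,proj(c,[545.2,-103.3,58]))
    im=c["pixels"][max(0,u[1]-60):u[1]+60,u[0]-75:u[0]+75];o.append(cv2.resize(im,(390,312),interpolation=2))
cv2.imwrite("pics/d1.png",np.hstack(o))
```

```text
[ 545.10954647 -103.36211308   75.37474553] [-0.25  0.45  1.64 -0.    1.05  0.01]
top [355 189] [[354.28536022 189.83995262]]
side [305 179] [[304.63014644 185.37340713]]
```

View pics/d1.png

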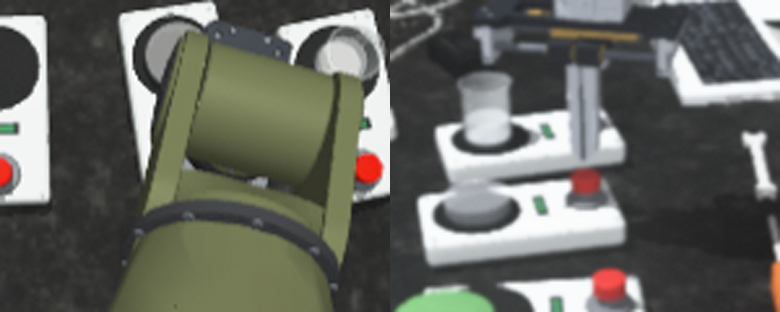

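The side view shows the fingertips centred over the dish station's cap. I'll press slowly.

>>> {"name": "jog_arm", "arguments": {"commands": [[0,0,-0.01,0,0,0,0],[0,0,-0.015,0,0,0,0],[0,0,-0.018,0,0,0,0],[0,0,-0.021,0,0,0,0],[0,0,-0.024,0,0,0,0],[0,0,-0.027,0,0,0,0],[0,0,-0.029,0,0,0,0],[0,0,-0.03,0,0,0,0],[0,0,-0.03,0,0,0,0],[0,0,-0.03,0,0,0,0]]}}

```text
clock: 3.95
eef_pos: [545.2, -103.4, 45.7]
eef_rot: [3.141, 0.0, 1.308]
wrist_force: [-4.0, 1.4, 5.6]
finger_gap: 0.7
```

>>> {"name": "jog_arm", "arguments": {"commands": [[0,0,-0.001,0,0,0,0],[0,0,-0.001,0,0,0,0],[0,0,-0.001,0,0,0,0],[0,0,-0.001,0,0,0,0],[0,0,-0.001,0,0,0,0],[0,0,-0.001,0,0,0,0],[0,0,-0.001,0,0,0,0],[0,0,-0.001,0,0,0,0],[0,0,-0.001,0,0,0,0],[0,0,-0.001,0,0,0,0]]}}

```text
clock: 5.2
eef_pos: [545.2, -103.4, 44.9]
eef_rot: [3.141, 0.0, 1.308]
wrist_force: [-4.6, 1.5, 8.0]
finger_gap: 0.3
```

Going 1 mm deeper raised the force by 2.4 N, which is the cap spring's rate, so the stem is at its stop. Now lifting and moving over to the beaker station.

>>> {"name": "jog_arm", "arguments": {"commands": [[0,0,0.006,0,0,0,0],[0,0,0.016,0,0,0,0],[0,0,0.045,0,0,0,0],[0,0,0.075,0,0,0,0],[0,0,0.095,0,0,0,0],[-0.001,-0.04,0.095,0,0,0,0],[-0.003,-0.08,0.095,0,0,0,0],[-0.004,-0.12,0.095,0,0,0,0],[-0.005,-0.162,0.095,0,0,0,0],[-0.005,-0.162,0.095,0,0,0,0]]}}

```text
clock: 6.45
eef_pos: [539.7, -267.7, 139.6]
eef_rot: [3.141, 0.0, 1.305]
wrist_force: [0.5, 0.7, -0.1]
finger_gap: 0.7
```

Run:
```python
from cell import manip, camera
import cv2, numpy as np
from h import *
s=manip.read_state(); print(s["eef_pos"],s["wrist_force"])
c=camera("side");print([(r[0],r[1][3]) for r in reds(c)])
cv2.imwrite("pics/b0.png",cv2.resize(c["pixels"][60:260,200:420],None,fx=3,fy=3,interpolation=2))
c=camera("top");print([(r[0]) for r in reds(c)], proj(c,[545.2,-103.3,58]),proj(c,[545.2,-103.3,48]))
```

```text
[ 539.7417152  -267.73941093  139.57076536] [ 0.53487134  0.7133907  -0.11140495]
[(array([304.8, 159.5]), np.int32(8)), (array([304.8, 191. ]), np.int32(9)), (array([151.3, 225.3]), np.int32(44)), (array([313.9, 227.7]), np.int32(12)), (array([310.9, 288.1]), np.int32(15))]
[array([224.6,  45.6]), array([213.3,  60.4]), array([596.1, 154.4]), array([566. , 182.9]), array([196.2, 187.8]), array([353.6, 190.3]), array([420.9, 193.2]), array([278.6, 194.9])] [[354.28536022 189.83995262]] [[353.7586296  190.24339839]]
```

View pics/b0.png

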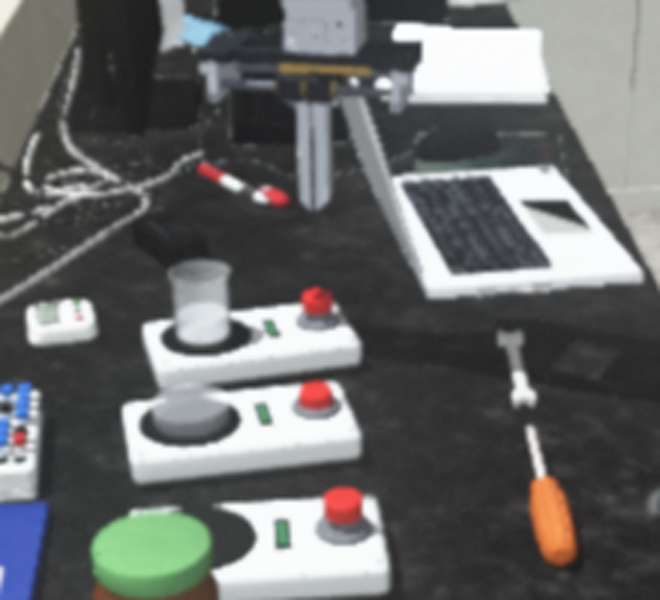

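The dish cap now sits lower: it moved about 3 px in the side view, and its top-view pixel fits z≈48. Its station hasn't shifted. Now descending on the beaker station's plunger.

>>> {"name": "jog_arm", "arguments": {"commands": [[0,0,0,0,0,0,0],[0,0,-0.02,0,0,0,0],[0,0,-0.045,0,0,0,0],[0,0,-0.065,0,0,0,0],[0,0,-0.074,0,0,0,0],[0,0,-0.078,0,0,0,0],[0,0,-0.079,0,0,0,0],[0,0,-0.081,0,0,0,0],[0,0,-0.084,0,0,0,0],[0,0,-0.087,0,0,0,0]]}}

```text
clock: 7.8
eef_pos: [540.4, -265.5, 52.7]
eef_rot: [3.141, 0.0, 1.308]
wrist_force: [0.4, 0.2, 3.1]
finger_gap: 0.3
```

>>> {"name": "jog_arm", "arguments": {"commands": [[0,0,-0.003,0,0,0,0],[0,0,-0.005,0,0,0,0],[0,0,-0.007,0,0,0,0],[0,0,-0.007,0,0,0,0],[0,0,-0.007,0,0,0,0],[0,0,-0.007,0,0,0,0],[0,0,-0.008,0,0,0,0],[0,0,-0.008,0,0,0,0],[0,0,-0.008,0,0,0,0],[0,0,-0.008,0,0,0,0]]}}

```text
clock: 9.05
eef_pos: [540.4, -265.5, 45.1]
eef_rot: [3.141, 0.0, 1.308]
wrist_force: [0.6, 0.8, 7.7]
finger_gap: 0.7
```

The force is 7.7 N with the cap at its stop. Lifting, then crossing high to the jar station and turning the gripper back +90° so its long body lies across the station, clear of the tall jar.

>>> {"name": "jog_arm", "arguments": {"commands": [[0,0,0.006,0,0,0,0],[0,0,0.016,0,0,0,0],[0,0,0.05,0,0,0,0],[0,0,0.09,0,0,0,0],[0,0,0.13,0,0,0,0],[0,0.03,0.155,0,0,0.07,0],[0,0.08,0.155,0,0,0.14,0],[0,0.13,0.155,0,0,0.21,0],[0,0.18,0.155,0,0,0.28,0],[0,0.23,0.155,0,0,0.35,0]]}}

```text
clock: 10.3
eef_pos: [539.7, -33.8, 199.7]
eef_rot: [-3.141, -0.0, 2.046]
wrist_force: [0.6, -0.0, 0.3]
finger_gap: 0.5
```

>>> {"name": "jog_arm", "arguments": {"commands": [[0,0.05,0,0,0,0.07,0],[0,0.1,0,0,0,0.14,0],[0,0.15,0,0,0,0.21,0],[0,0.2,0,0,0,0.28,0],[0.001,0.24,0,0,0,0.34,0],[0.002,0.28,0,0,0,0.4,0],[0.003,0.3,0,0,0,0.4,0],[0.003,0.3102,0,0,0,0.4,0],[0.003,0.3102,0,0,0,0.4,0],[0.003,0.3102,0,0,0,0.4,0]]}}

```text
clock: 11.55
eef_pos: [543.4, 273.8, 199.5]
eef_rot: [-3.141, 0.0, 2.877]
wrist_force: [-0.6, -0.7, -0.6]
finger_gap: 0.8
```

Run:
```python
from cell import manip, camera
import cv2, numpy as np
from h import *
s=manip.read_state(); print(s["eef_pos"],s["eef_rot"],s["wrist_force"],s["joints"].round(2))
c=camera("side");print([(r[0],r[1][3]) for r in reds(c)], proj(c,[540.3,-265.5,52.5]),proj(c,[540.3,-265.5,42.5]))
cv2.imwrite("pics/j0.png",cv2.resize(c["pixels"][50:340,180:460],None,fx=2,fy=2,interpolation=2))
c=camera("top");print([(r[0]) for r in reds(c)])
```

```text
[543.37306938 273.78347338 199.54028767] [-3.14142111e+00  3.53343001e-05  2.87697657e+00] [-0.63749689 -0.68740495 -0.5690515 ] [ 0.41  0.44  1.35 -0.    1.36 -0.9 ]
[(array([151.4, 225.5]), np.int32(44)), (array([313.9, 227.7]), np.int32(12)), (array([310.9, 288.1]), np.int32(15))] [[305.16438708 159.37583922]] [[305.25656225 162.7852362 ]]
[array([225. ,  45.5]), array([213.3,  60.4]), array([596.2, 154.4]), array([566., 183.]), array([353.7, 190.2]), array([419.9, 193.7]), array([278.6, 194.9])]
```

View pics/j0.png

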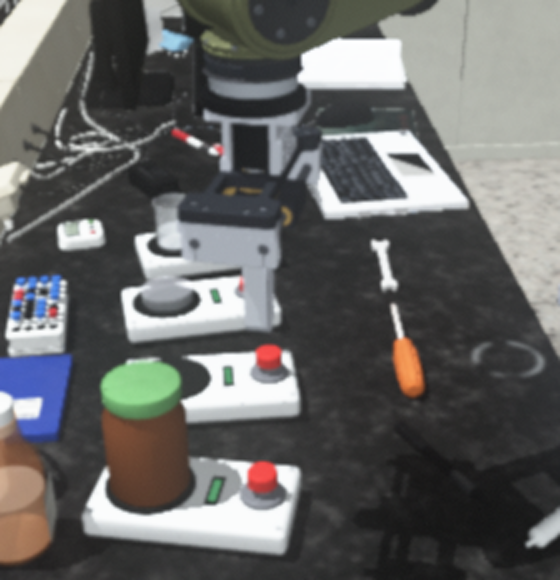

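Both caps are down and the stations haven't moved. The side view shows the wide body across the station and the jar clear behind it. Descending in stages.

>>> {"name": "jog_arm", "arguments": {"commands": [[0,0,-0.01,0,0,0,0],[0,0,-0.03,0,0,0,0],[0,0,-0.055,0,0,0,0],[0,0,-0.08,0,0,0,0],[0,0,-0.1,0,0,0,0],[0,0,-0.115,0,0,0,0],[0,0,-0.125,0,0,0,0],[0,0,-0.13,0,0,0,0],[0,0,-0.13,0,0,0,0],[0,0,-0.13,0,0,0,0]]}}

```text
clock: 12.9
eef_pos: [543.5, 274.9, 70.0]
eef_rot: [3.141, 0.001, 2.879]
wrist_force: [-0.7, -0.4, -0.6]
finger_gap: 0.8
```

Run:
```python
from cell import manip, camera
import cv2, numpy as np
from h import *
s=manip.read_state(); print(s["eef_pos"],s["wrist_force"])
c=camera("side");print([(r[0],r[1][3]) for r in reds(c)])
cv2.imwrite("pics/j1.png",cv2.resize(c["pixels"][130:340,180:400],None,fx=2.7,fy=2.7,interpolation=2))
```

```text
[543.46117705 274.90867261  70.04910062] [-0.65534355 -0.40214929 -0.57774351]
[(array([146.9, 203.3]), np.int32(21)), (array([152.1, 229.2]), np.int32(22)), (array([310.7, 288.5]), np.int32(15))]
```

View pics/j1.png

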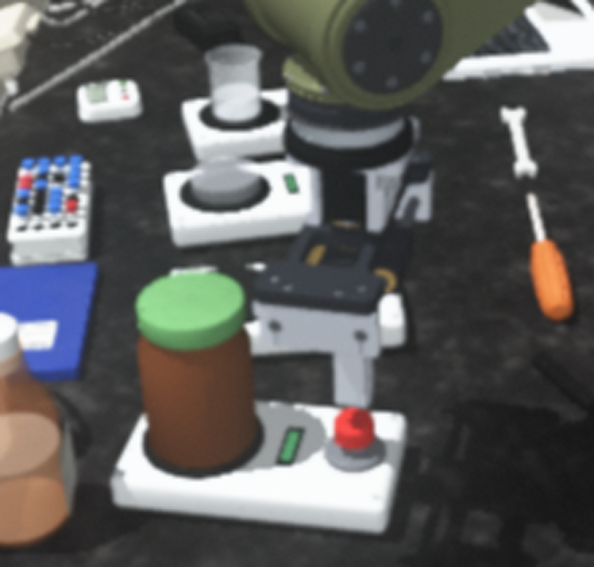

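The tips are centred over the cap at about (355,415) in the crop, and the body is clear of the jar. I'll press slowly.

>>> {"name": "jog_arm", "arguments": {"commands": [[0,0,-0.006,0,0,0,0],[0,0,-0.01,0,0,0,0],[0,0,-0.013,0,0,0,0],[0,0,-0.016,0,0,0,0],[0,0,-0.019,0,0,0,0],[0,0,-0.022,0,0,0,0],[0,0,-0.024,0,0,0,0],[0,0,-0.025,0,0,0,0],[0,0,-0.025,0,0,0,0],[0,0,-0.025,0,0,0,0]]}}

```text
clock: 14.2
eef_pos: [543.2, 274.8, 45.0]
eef_rot: [3.141, 0.0, 2.879]
wrist_force: [-4.5, -1.6, 8.8]
finger_gap: 0.8
```

Full force reached: 8.8 N, with the stem at its stop. Lifting straight up, then back out of the camera views.

>>> {"name": "jog_arm", "arguments": {"commands": [[0,0,0.006,0,0,0,0],[0,0,0.016,0,0,0,0],[0,0,0.04,0,0,0,0],[0,0,0.08,0,0,0,0],[0,0,0.12,0,0,0,0],[0,0,0.16,0,0,0,0],[-0.04,0.03,0.16,0,0,0,0],[-0.08,0.06,0.16,0,0,0,0],[-0.12,0.09,0.16,0,0,0,0],[-0.16,0.12,0.16,0,0,0,0]]}}

```text
clock: 15.45
eef_pos: [381.9, 395.6, 205.0]
eef_rot: [3.141, 0.0, 2.879]
wrist_force: [0.8, 0.9, 0.3]
finger_gap: 0.9
```

>>> {"name": "jog_arm", "arguments": {"commands": [[-0.05,0.03,0,0,0,0,0],[-0.1,0.06,0,0,0,0,0],[-0.15,0.09,0,0,0,0,0],[-0.2,0.12,0,0,0,0,0],[-0.23,0.135,0,0,0,0,0],[-0.24,0.136,0,0,0,0,0],[-0.24,0.136,0,0,0,0,0],[-0.24,0.136,0,0,0,0,0],[-0.24,0.136,0,0,0,0,0],[-0.24,0.136,0,0,0,0,0]]}}

```text
clock: 16.7
eef_pos: [143.8, 530.6, 204.5]
eef_rot: [3.142, 0.0, 2.878]
wrist_force: [0.6, 0.2, 0.0]
finger_gap: 0.5
```

Run:
```python
from cell import manip, camera
import cv2, numpy as np
from h import *
s=manip.read_state(); print(s["clock"],s["eef_pos"],s["wrist_force"])
t=camera("top");c=camera("side")
cv2.imwrite("pics/end.png",np.vstack([t["pixels"][100:300,120:480],c["pixels"][140:340,100:460]]))
cv2.imwrite("pics/end2.png",cv2.resize(c["pixels"][140:340,200:360],None,fx=3,fy=3,interpolation=2))
T=sorted([r for r in reds(t)if 170<r[0][1]<210 and r[0][0]<500],key=lambda r:r[0][0]); S=sorted([r for r in reds(c) if r[0][0]>290 and r[0][1]>150],key=lambda r:-r[0][1])
for a,b in zip(T,S): 
    p,e=tri(t,a[0],c,b[0]); print(p.round(1),e.round(1),a[0],b[0])
```

```text
16.7 [143.75014587 530.63867879 204.47444332] [0.62340328 0.15900847 0.01431018]
[543.6 275.1  41.4] 0.6 [197.5 188.1] [310.8 292.7]
[530.1  77.8  51.8] 0.1 [278.6 194.9] [313.9 227.6]
[ 545.4 -103.5   43. ] 0.4 [353.6 190.3] [304.8 190.9]
[ 540.1 -265.9   43.2] 0.4 [419.9 193.7] [305.4 162.5]
```

View pics/end.png

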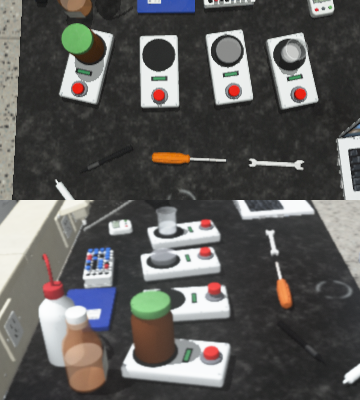

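View pics/end2.png

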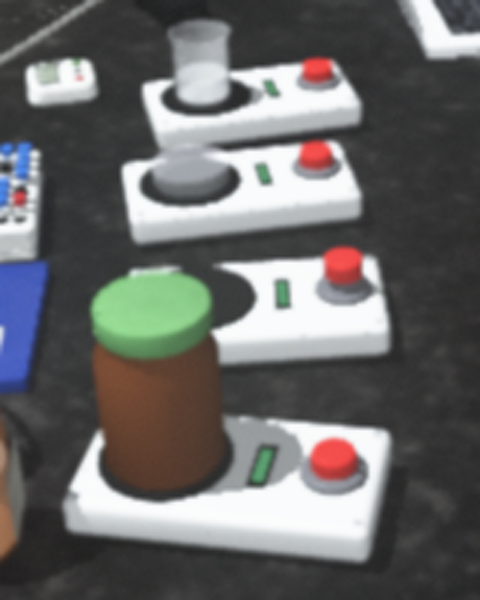

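The stations and vessels haven't moved and the spare plunger is up. The triangulated drops are 10.2 mm (jar), 8.6 mm (dish) and 9.4 mm (beaker). I'll check the dish figure with a soft sub-pixel redness centroid.

Run:
```python
import pickle,numpy as np
from cell import camera
from h import *
s0=pickle.load(open("side0.pkl","rb"));s1=camera("side")
def edge(c,u,v):
    p=c["pixels"].astype(float); r=np.clip(p[...,2]-np.maximum(p[...,0],p[...,1]),0,None)[int(v)-14:int(v)+15,int(u)-4:int(u)+5]
    col=r.mean(1); n=col/col.max(); y=np.arange(len(n))+int(v)-14
    i=np.argmax(n>.5); top=y[i]-(n[i]-.5)/(n[i]-n[i-1])
    j=len(n)-1-np.argmax(n[::-1]>.5); bot=y[j]+(n[j]-.5)/(n[j]-n[j+1])
    return np.array([top,bot,(col*y).sum()/col.sum()])
for nm,u,v,P in(("dish",305,189,(545.2,-103.3)),("beaker",305,161,(540.3,-265.5)),("jar",311,290,(543.3,275)),("spare",314,228,(530,78))):
    k=proj(s0,[*P,48])[0][1]-proj(s0,[*P,58])[0][1]
    print(nm,((edge(s1,u,v)-edge(s0,u,v))/k*10).round(2), k.round(2))
```

```text
dish [9.38 8.12 8.92] 3.71
beaker [9.89 8.4  9.1 ] 3.42
jar [12.22  7.86 10.27] 4.55
spare [ 0.03 -0.01 -0.  ] 4.08
```

All three pressed caps read the same within the pixel noise, and the force readings (8.0, 7.7 and 8.8 N against the 2.5 N needed to move a stem) show each stem was at its stop. Handing in.

```bash
python3 -c "
from cell import manip
print(manip.sign_off())"
```

```text
the job is handed in; nothing more can be done
None
```

I pressed the three plungers in the order asked (dish, beaker, jar) with the fingers shut, then drew the arm back clear. I handed the job in at about 17 s on the robot's clock.

- **Force:** the final readings were 8.0 N (dish), 7.7 N (beaker) and 8.8 N (jar), well above the 2.5 N that moves a stem. On the dish, pressing 1 mm deeper added about 2.4 N, which matches the cap spring with the stem at its stop.
- **Drop in the pictures:** two-view triangulation gave 8.6 mm (dish), 9.4 mm (beaker) and 10.2 mm (jar) against the 10 mm expected. The dish and beaker read a little short. A finer side-view check gave 8.9, 9.1 and 10.3 mm on centroid, but its top- and bottom-edge readings differed by up to about 4 mm. I put that down to picture resolution (about 0.4 px per mm) and relied on the forces.
- **Nothing else moved:** the spare plunger is still up with no measurable change. The pressed caps' positions across the worktop stayed within 0.5 mm. The vessels, hand tools and pen looked unmoved in the last pictures, though I did not measure them.

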